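# Ratchet the drone jig's cam lock tight

### The job

The ratchet handle on the drone jig is set to loosen: flip the small pawl lever on its head over to tighten (clockwise seen from above), then work the handle back and forth until the cam lock has drawn the sliding jaw fully home against the drone's arm and the cam will turn no further. Leave the lever at tighten, let go, and leave the loose parts on the mat where they are.

Things in the scene. Friction and masses are not known exactly. Their poses are not given: they have to be found in the camera images.
- jig: Grey metal clamping jig fixed to the bench, base plate 170 x 185 x 14 mm (x, y, z). Origin: on the table under the vertical axis shared by cam and ratchet handle. z up; +y points from the cam axis to the fixed jaw (43 mm off, 57 mm high), the drone's arm tube and the sliding jaw; the handle reaches out to -y. Two stop pins, 60 mm high, stand 68 mm from the axis, 53 degrees either side of -y.
- drone_hub (a point): Middle of the black quadcopter frame, 44 mm above the table, at x +165, y +63 mm in the jig's frame, fixed. Four tube arms, 16 mm thick, along the jig's x and y; motors up to 76 mm high stand at jig (x, y) -75, +63 (end of the clamped arm), 305, +63, 165, +203 and 165, -77 mm.
- head_top (a point): Top centre of the ratchet's round steel head, on the cam axis, 68 mm above the table. The head has 38 mm radius, z 48 to 68 mm; a 36 mm wide block goes on to 62 mm from the axis, then a neck 15 mm wide to 85 mm, then the black grip. Axes are the jig's.
- handle (a joint): Ratchet handle, a level bar on the vertical cam axis; rad, positive clockwise seen from above, 0 = along the jig's -y, hard stops at -0.75 and +0.75. Stays where left. Takes about 2 to 5 N at the grip to move idle (ratchet clicking), 6 to 11 N to drive the cam. The ratchet has 16 teeth (0.39 rad each); up to one tooth of each stroke is lost.
- handle_grip (a point): Middle of the handle's black grip, 120 mm from the cam axis on the handle's centre line, 59 mm above the table. The grip is 20 mm wide, z 48 to 70 mm, and runs from 85 to 160 mm from the axis. Axes: x out along the handle away from the cam axis, z up.
- lever (a joint): Pawl lever on the ratchet head, rad relative to the handle, positive clockwise seen from above. About -0.35 = loosen (handle drives the cam anticlockwise only), +0.35 = tighten (clockwise only). A spring snaps it over its middle, about 2 N at the tab. While the pawl sits on a tooth it may rest only 0.1 past the middle until the handle moves. Pushing it may swing the handle to its stop.
- lever_pivot (a point): The lever's vertical pivot on the handle's centre line, 47 mm from the cam axis, 69 mm above the table. Axes: x along the lever outward, z up.
- lever_tab (a point): Top centre of the lever's upright steel tab, 90 mm above the table: 18 mm long, 7 mm thick, standing z 70 to 90 mm, 24 mm outward of the lever's pivot (71 mm from the cam axis when in the middle). Axes: x along the lever outward, z up. At tighten it leans to the clockwise side of the handle's centre line.
- cam (a joint): Cam under the ratchet head (its slotted end shows in the middle of the head), rad, positive clockwise seen from above = tightening. Starts between 0 and 0.5. Its spiral wall catches the jaw's stud head and has the jaw home at about 2.45; at 2.62 it meets a hard stop: tight (15 N on the grip no longer moves it). It turns only with the handle, through the ratchet, and stays where left.
- jaw (a joint): Gap in metres that the sliding jaw still has to close: 0 = home against the drone's arm, grows as it opens along the jig's +y, at most 0.012. Starts 0.005 to 0.009.
- jaw_pad (a point): Top middle edge of the sliding jaw's rubber-faced side, 57 mm above the table; at home 71 mm from the cam axis along the jig's +y. The jaw is 90 mm wide and 20 mm thick.
- motor: Bystander: loose small drone motor, 32 mm across, 34 mm high, origin under its centre.
- screw_tray: Bystander: loose grey divided tray 90 x 60 x 22 mm, origin under its centre.
- jar: Bystander: loose white jar with black cap, 44 mm across, 45 mm high, origin under its centre.

How it is judged:
By the outcome, as a careful person would: the job done as asked, in the order asked, and still so for the second after the job is handed in, with the robot touching nothing.
It also fails if it takes over 69 s, if anything falls off the work surface, if the arm or the gripper's body presses on something with over 40 N, if the wrist force passes 120 N, or if a joint passes its speed limit or range.

### The arm

A 6-joint arm with a two-finger parallel gripper is mounted at the origin on the work surface. World frame = base frame: x ahead of the robot, y to its left, z up, the work surface at z = 0. Lengths are in mm, angles in rad, forces in N, time in s.
With the tool pointing down it reaches from about 350 to 975 mm from the base axis. Payload 4.9 kg.
Tool frame: the origin (TCP) lies at the very end of the fingers, on their centre line; the grasp point (between the pads) lies 19 mm behind it; y points along the fingers, x is the direction in which the jaws open and shut, and the axes are right-handed (so a half turn about y gives the same grasp; the last joint's range is limited). The gripper opens to 85 mm and grips with 20 to 120 N. Pads are 22 mm wide; open, the fingers measure 114 mm over their backs; the gripper's body (76 mm by 85 mm) begins 54 mm behind the grasp point. The pads swing forward as they close: fully open they stand 13 mm farther back than shut.
Start: joints at [1.228, 0.053, 1.613, -0, 1.476, -0.119], TCP at [138.701, 609.396, 231.304] pointing down, gripper open.
Joint ranges: [-3.01, 3.01], [-1.01, 2.22], [0.06, 2.58], [-1.02, 4.17], [0.09, 2.62], [-3.14, 3.14]. Speed limits (rad/s): [2.57, 2.57, 3.14, 3.14, 3.14, 3.14].

### API

Orientations are given as [roll, pitch, yaw] about the fixed x, y, z axes, in that order (R = Rz(yaw) Ry(pitch) Rx(roll)).
In Python, from bench import robot, viewer gives the robot as it stands. The module is installed in compiled form; this text tells all that it offers.
- The arm moves only by the shell command python3 -m handwheel 'ROWS' [OPENING] [FORCE]. ROWS is JSON, a list of rows, each an object with "slide": the shift along the tool's x, y, z in mm, a list of three; "twist": the turn about the tool's y in rad. In form: [{"slide": [x, y, z], "twist": twist}, ...]. A call has 1 to 10 rows; each row shifts and turns the commanded pose from where the row before left it, along the tool's axes as they then stand; what a row does not reach is not made up. A row lasts 1/8 s, in which the tool goes at most 62.5 mm and 10.7 degrees, less where a joint would pass 70% of its speed; a pose out of reach is approached as far as the arm can. A call is refused whole if a number of a shift passes 62.5 or a number of a turn 0.188, either way. A call with a gripper value outside its range is refused whole. OPENING is the opening in per cent of the stroke, from 0 (shut) to 100 (fully open), set as the call begins (- or left out, the last holds). The fingers move at their own pace and stop on an object; FORCE is the grip in N (left out, the last holds). Time passes only in rows, so rows that do not move let the fingers close. It gives the time, the measured TCP pose, the force and the opening at its end, in the units of the state.
- robot.sense(): the state, without advancing time (a new reading comes with each control period).
- viewer.camera(name): name is "side" or "top" or "wrist"; returns a dict with "pixels" (480x640x3 uint8, blue, green, red), "fx", "fy", "cx", "cy" (pixels), "origin" and "attitude" of the camera in the world. Camera axes: x right, y down, z forward; pixel columns grow to the right and rows downward; lengths in mm; the calibration is good to about 2 mm. A picture is of the moment at which its call begins. There is no depth.
- robot.job_done(): hands the job in, once; it reports no verdict.
The state is a dict: "time_s": time; "joints": joint angles; "qd": joint speeds; "tau": joint torques, N m; "eef_pos": TCP position; "eef_rot": TCP orientation; "force": force on the tool from outside, world axes, zero at the start; "wrist_torque": the same for the moment, N m; "width": finger opening in mm.
Only numpy, scipy, OpenCV 4.12 (cv2) and the standard library are available. Lean on these libraries where they do the work, as an engineer would, in place of code of your own. Each camera call takes 0.05 s, during which the arm holds its last target. There are 200 camera calls.

## Working session

There is one attempt and no reset: what is moved stays moved. The work goes in short steps, Python scripts to look and compute and a shell command to move; the robot and the scene stay as the last step left them, time stands still between calls to the robot, and variables do not carry over. Pictures are saved under pics/ and viewed, about 8 in all and at most 12, crops included, and the job is handed in when it is done.

```bash
mkdir -p pics; cat > h.py <<'E'
import numpy as np, cv2
from bench import robot, viewer
def snap(n,f):
    c=viewer.camera(n); cv2.imwrite(f'pics/{f}.png',c['pixels']); np.save(f'pics/{f}.npy',c,allow_pickle=True); return c
def load(f): return np.load(f'pics/{f}.npy',allow_pickle=True).item()
def R(c):
    a=np.array(c['attitude'],float)
    if a.shape==(3,3): return a
    from scipy.spatial.transform import Rotation as Ro
    return Ro.from_euler('xyz',a).as_matrix()
def ray(c,u,v,z):
    d=R(c)@np.array([(u-c['cx'])/c['fx'],(v-c['cy'])/c['fy'],1]); o=np.array(c['origin'],float)
    return o+d*(z-o[2])/d[2]
def proj(c,p):
    q=R(c).T@(np.array(p,float)-np.array(c['origin'])); return c['fx']*q[0]/q[2]+c['cx'],c['fy']*q[1]/q[2]+c['cy']
E
python3 - <<'E'
from h import *
for n in('top','side'):
    c=snap(n,n+'0'); print({k:v for k,v in c.items() if k!='pixels'})
print(robot.sense())
E
```

```text
{'fx': 433.7039966945295, 'fy': 433.7039966945295, 'cx': 313.43262261343625, 'cy': 237.08427672684434, 'origin': array([ 387.40153835,   -5.5600788 , 1039.11258606]), 'attitude': array([-2.95229594, -0.01197684, -1.58056753])}
{'fx': 509.3430458218841, 'fy': 509.3430458218841, 'cx': 317.37270616537603, 'cy': 233.61950074124366, 'origin': array([ 111.46777077, -478.82742311,  836.89749264]), 'attitude': array([-2.42644016, -0.00924701, -0.77291174])}
{'time_s': 0.1, 'joints': array([ 1.22799410e+00,  5.33109237e-02,  1.61415707e+00, -1.17745796e-05,
        1.47601300e+00, -1.19008441e-01]), 'qd': array([-0.00133392, -0.00051917, -0.00409388,  0.00020824, -0.00261362,
        0.00052776]), 'tau': array([ 4.23509914e-05, -3.94899988e+01, -3.71363425e+01, -1.17163440e-04,
        3.86559666e-03, -5.78669699e-06]), 'eef_pos': array([138.52225965, 608.8737591 , 230.17328681]), 'eef_rot': array([-1.57058377,  0.00187637,  1.34700387]), 'force': array([ 0.36784973, -0.48610209, -0.42607763]), 'wrist_torque': array([0.030573  , 0.05734419, 0.01125662]), 'width': 85.00071534336045}
```

View pics/top0.png

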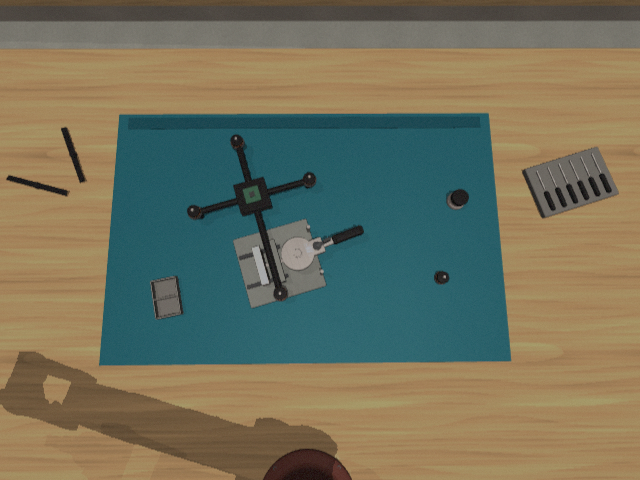

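View pics/side0.png

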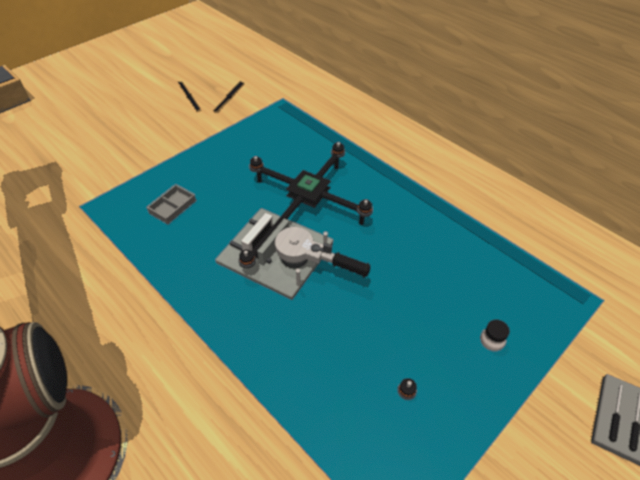

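The top view shows the jig with its head near (298,253), the grip from (332,241) to (363,230), the lever near (318,245), motors at (237,142), (310,180), (195,212) and (280,293), and the hub at (252,195). The bystanders are the jar (457,199), loose motor (441,277) and tray (166,297). The side view agrees.

```bash
python3 - <<'E'
from h import *
c=load('top0'); im=c['pixels']
# drone axes: motor tops z76
M=[ray(c,*p,70)[:2] for p in [(280,293),(237,142),(195,212),(310,180)]]
d=M[1]-M[0]; print(M,np.linalg.norm(d)); ang=np.arctan2(d[1],d[0]); # jig +x
e=M[2]-M[3]; print('jigx ang',ang, 'y ang-90',np.arctan2(e[1],e[0])-np.pi/2)
hub=sum(M)/4; 
a=(ang+np.arctan2(e[1],e[0])-np.pi/2)/2
Rj=np.array([[np.cos(a),-np.sin(a)],[np.sin(a),np.cos(a)]])
print('jig origin from drone',np.mean([m-Rj@q for m,q in zip(M,[(-75,63),(305,63),(165,203),(165,-77)])],axis=0),'a',a)
g=cv2.cvtColor(im,cv2.COLOR_BGR2GRAY)
ci=cv2.HoughCircles(cv2.GaussianBlur(g,(3,3),0)[220:290,260:340],cv2.HOUGH_GRADIENT,1,50,param1=100,param2=12,minRadius=13,maxRadius=21); print(ci)
if ci is not None:
  for u,v,r in ci[0]: print('head',ray(c,u+260,v+220,68))
m=((im.max(2)<60)).astype(np.uint8); m[:, :326]=0;m[:,370:]=0;m[:222]=0;m[255:]=0
ct=max(cv2.findContours(m,0,1)[0],key=cv2.contourArea); r=cv2.minAreaRect(ct);print(r,ray(c,*r[0],62))
x=cv2.resize(im[205:305,225:375],None,fx=5,fy=5,interpolation=2); cv2.imwrite('pics/crop.png',x)
E
```

```text
[array([447.22514735,  56.42392642]), array([803.73328821, 159.91175441]), array([633.5597207 , 252.03451639]), array([708.67322671, -12.2949279 ])] 371.2247096337949
jigx ang 0.28251734964883846 y ang-90 0.27686786839912036
jig origin from drone [531.12999143  14.81854557] a 0.2796926090239795
[[[37.5 32.5 16. ]]]
head [538.0904944  17.404443   68.       ]
((347.3722839355469, 233.9772491455078), (9.745372772216797, 32.30657958984375), 69.14553833007812) [581.18779311 -97.20904531  62.        ]
```

View pics/crop.png

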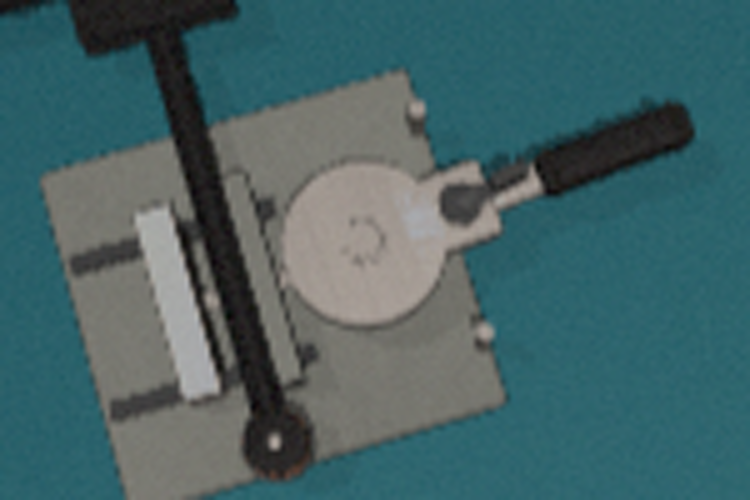

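The crop shows the cam axis at crop (364,240), with the handle pointing to the right and slightly up. The lever tab at (510,178) is on the anticlockwise side, which is loosen. I'll go above a start point on that side of the tab with the fingers shut.

```bash
cat >> h.py <<'E'
H=np.array([537.,16.5])
def where(th=None):
    s=robot.sense(); yaw=s['eef_rot'][2]; p=s['eef_pos']
    return s,yaw,p
def need(x,y,z,yaw):
    s,w,p=where(); d=np.array([x,y,z])-p
    print('t',s['time_s'],'pos',p.round(1),'rot',s['eef_rot'].round(3),'slide',np.round([d[0]*np.cos(w)+d[1]*np.sin(w),-d[2],-d[0]*np.sin(w)+d[1]*np.cos(w)],1),'twist',round(w-yaw,3),'F',s['force'].round(1))
E
python3 -m handwheel '[{"slide":[-35,6.7,-39.7],"twist":0},{"slide":[-35,6.7,-39.7],"twist":0},{"slide":[-35,6.7,-39.7],"twist":0},{"slide":[-35,6.7,-39.7],"twist":0},{"slide":[-35,6.7,-39.7],"twist":0},{"slide":[-35,6.7,-39.7],"twist":0},{"slide":[-35,6.7,-39.7],"twist":0},{"slide":[-35,6.7,-39.7],"twist":0},{"slide":[-35,6.7,-39.7],"twist":0},{"slide":[-35,6.7,-39.7],"twist":0}]' 0 40
python3 -m handwheel '[{"slide":[-35,6.7,-39.7],"twist":0},{"slide":[-35,6.7,-39.7],"twist":0},{"slide":[-35,6.7,-39.7],"twist":0},{"slide":[-35,6.7,-39.7],"twist":0},{"slide":[0,0,0],"twist":0.163},{"slide":[0,0,0],"twist":0.163},{"slide":[0,0,0],"twist":0.163},{"slide":[0,0,0],"twist":0.163},{"slide":[0,0,0],"twist":0.163},{"slide":[0,0,0],"twist":0.163}]'
python3 -c "
from h import *
need(602.4,-33.8,80,0.369)
snap('wrist','w1');c=load('w1');print(c['origin'])"
```

```text
time_s: 1.35
eef_pos: [448.6, 178.4, 163.8]
eef_rot: [-1.571, -0.0, 1.347]
force: [0.3, 0.7, -0.2]
width: 0.2
time_s: 2.6
eef_pos: [571.4, 8.3, 136.9]
eef_rot: [-1.57, 0.001, 0.364]
force: [0.5, -0.8, -0.1]
width: -0.0
t 2.6 pos [571.4   8.3 136.9] rot [-1.57e+00  1.00e-03  3.64e-01] slide [ 14.   56.9 -50.4] twist -0.005 F [ 0.5 -0.8 -0.1]
[546.34069343  72.73150144 280.4568627 ]
```

View pics/w1.png

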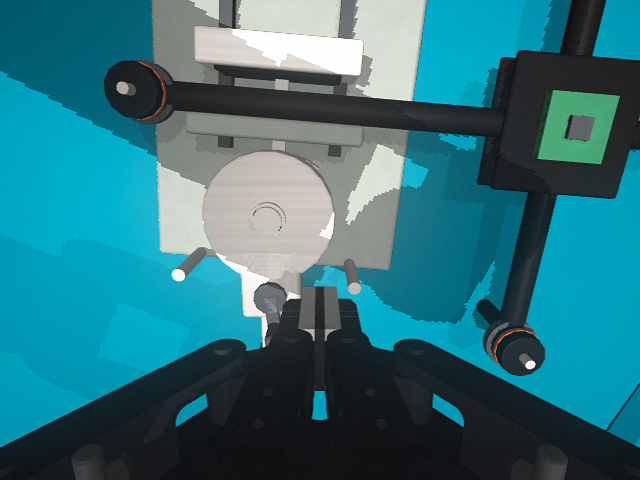

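The wrist view shows the head centre at (268,218), pivot at (269,296), fixed-jaw motor at (127,88) and hub at (578,127). The fingers hide the tab. I'll refine the axis from this.

```bash
python3 - <<'E'
from h import *
c=load('w1')
h=ray(c,268,218,68)[:2];p=ray(c,269,296,71)[:2];print('head',h,'pivot',p,'dist',np.linalg.norm(p-h),'ang',np.arctan2(*(p-h)[::-1]))
hub=ray(c,578,127,52)[:2];m=ray(c,126,88,78)[:2];print(hub,m,np.arctan2(*(hub-m)[::-1]),np.linalg.norm(hub-m))
E
```

```text
head [535.97082729  18.13971525] pivot [551.8716273  -25.64697137] dist 46.58443265313379 ang -1.222461716507453
[683.66267145 127.46817816] [449.84215997  57.96334008] 0.2889385981083927 243.932273605225
```

```bash
sed -i 's/^H=.*/H=np.array([536.,17.5])/' h.py
python3 -m handwheel '[{"slide":[14,0,-50],"twist":0},{"slide":[0,28,0],"twist":0},{"slide":[0,28,0],"twist":0},{"slide":[0,0,0],"twist":0}]'
python3 -m handwheel '[{"slide":[-7,0,0],"twist":0},{"slide":[-6,0,0],"twist":0},{"slide":[-4,0,0],"twist":0},{"slide":[-4,0,0],"twist":0},{"slide":[0,0,0],"twist":0}]'
python3 -c "
from h import *
s,w,p=where();u=np.array([np.cos(-1.21),np.sin(-1.21)]);d=p[:2]-H;print(s['force'],'radial',d@u,'lat',d@[-u[1],u[0]])"
```

```text
time_s: 3.15
eef_pos: [600.4, -33.0, 78.1]
eef_rot: [-1.567, 0.006, 0.37]
force: [0.3, 1.1, -0.2]
width: 0.0
time_s: 3.78
eef_pos: [583.2, -41.0, 81.8]
eef_rot: [-1.571, -0.0, 0.369]
force: [-0.7, -0.3, 0.7]
width: -0.3
[-0.73194058 -0.31577268  0.73609171] radial 71.386944369725 lat 23.54260839821413
```

```bash

python3 -m handwheel '[{"slide":[-3,3,0],"twist":0},{"slide":[-3,0,0],"twist":0},{"slide":[0,0,0],"twist":0}]'
python3 -m handwheel '[{"slide":[-3,0,0],"twist":0},{"slide":[-3,0,0],"twist":0},{"slide":[0,0,0],"twist":0}]'
python3 -m handwheel '[{"slide":[-2,0,0],"twist":0},{"slide":[0,0,0],"twist":0}]'
python3 -c "
from h import *
snap('top','t2');c=snap('side','s2')
t=load('top0')['pixels']; a=cv2.resize(load('t2')['pixels'][205:305,260:380],None,fx=4,fy=4,interpolation=2)
b=cv2.resize(c['pixels'][200:300,240:380],None,fx=4,fy=4,interpolation=2)[:, :320*4//2]
cv2.imwrite('pics/v2.png',np.vstack([np.pad(a,((0,0),(0,b.shape[1]-a.shape[1]),(0,0)))[:300],b[:300]]))"
```

```text
time_s: 4.15
eef_pos: [578.0, -43.1, 78.6]
eef_rot: [-1.571, -0.001, 0.369]
force: [2.0, -0.3, -0.6]
width: -0.2
time_s: 4.53
eef_pos: [572.0, -45.4, 78.6]
eef_rot: [-1.571, 0.0, 0.369]
force: [2.0, 0.0, 0.6]
width: 0.1
time_s: 4.78
eef_pos: [570.2, -46.0, 78.5]
eef_rot: [-1.571, 0.0, 0.369]
force: [1.7, 0.3, 0.7]
width: -0.1
```

View pics/v2.png

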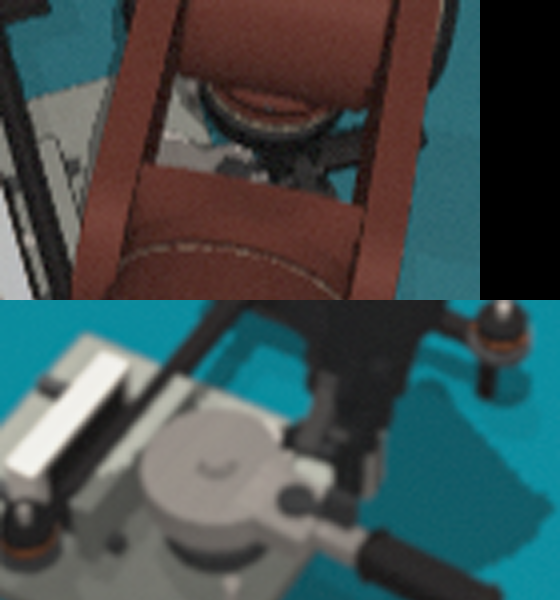

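The side view shows the finger behind the tab and the lever roughly in line with the handle, with contact force still about 2 N. It probably isn't over yet, so I'll push further.

```bash

for i in 1; do python3 -m handwheel '[{"slide":[-3,0,0],"twist":0},{"slide":[0,0,0],"twist":0}]'
python3 -m handwheel '[{"slide":[-3,0,0],"twist":0},{"slide":[0,0,0],"twist":0}]'
python3 -m handwheel '[{"slide":[-3,0,0],"twist":0},{"slide":[0,0,0],"twist":0}]'; done
python3 -c "
from h import *
c=snap('side','s3')
f=lambda q:cv2.resize(q['pixels'][210:290,260:380],None,fx=5,fy=5,interpolation=2)[:300]
cv2.imwrite('pics/v3.png',np.vstack([f(load('side0')),f(c)]))"
```

```text
time_s: 5.12
eef_pos: [567.2, -47.0, 78.4]
eef_rot: [-1.57, 0.001, 0.369]
force: [1.4, 1.2, 0.8]
width: -0.4
time_s: 5.38
eef_pos: [564.3, -48.0, 78.4]
eef_rot: [-1.57, 0.001, 0.369]
force: [0.5, 0.7, 0.1]
width: -0.0
time_s: 5.62
eef_pos: [561.6, -49.3, 78.5]
eef_rot: [-1.571, 0.001, 0.369]
force: [1.3, 1.8, 1.0]
width: -0.5
```

View pics/v3.png

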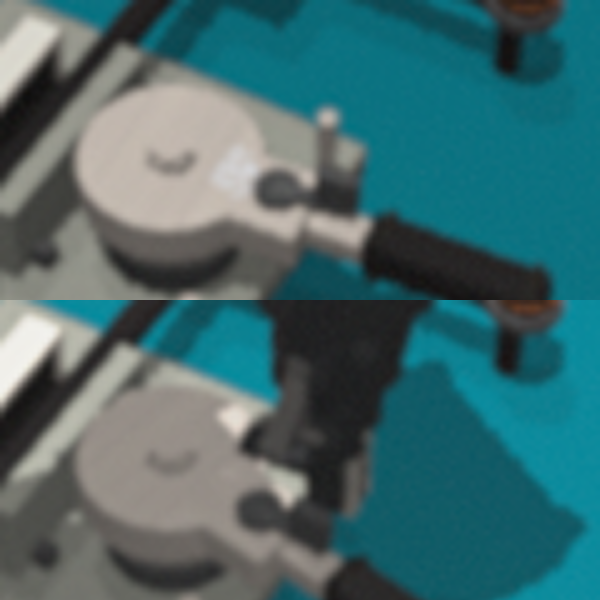

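Compared with the first frame, the handle has swung clockwise: the pivot moved from (280,190) to (262,212) in the crop. The tab is still on the loosen side, so I'll follow the arc to the handle's stop, where the lever has to snap over.

```bash

python3 -m handwheel '[{"slide":[-5.7,0,0.2],"twist":0.08},{"slide":[-5.7,0,0.2],"twist":0.08},{"slide":[-5.7,0,0.2],"twist":0.08},{"slide":[-5.7,0,0.2],"twist":0.08},{"slide":[0,0,0],"twist":0}]'
python3 -m handwheel '[{"slide":[-4.3,0,0.1],"twist":0.06},{"slide":[-4.3,0,0.1],"twist":0.06},{"slide":[0,0,0],"twist":0}]'
python3 -m handwheel '[{"slide":[-2.9,0,0.1],"twist":0.04},{"slide":[-2.9,0,0.1],"twist":0.04},{"slide":[0,0,0],"twist":0}]'
python3 -c "
from h import *
s,w,p=where();d=p[:2]-H;print(np.hypot(*d),np.arctan2(d[1],d[0]))
c=snap('side','s4');t=snap('top','t4')
f=lambda q:cv2.resize(q['pixels'][210:290,260:380],None,fx=5,fy=5,interpolation=2)[:400]
cv2.imwrite('pics/v4.png',f(c))"
```

```text
time_s: 6.3
eef_pos: [539.4, -54.3, 78.5]
eef_rot: [-1.571, 0.001, 0.05]
force: [2.1, 1.5, 0.2]
width: 0.1
time_s: 6.68
eef_pos: [531.1, -54.2, 78.5]
eef_rot: [-1.571, 0.0, -0.069]
force: [1.9, 1.0, 0.8]
width: 0.3
time_s: 7.05
eef_pos: [525.5, -53.5, 78.6]
eef_rot: [-1.571, -0.0, -0.149]
force: [2.0, 0.5, 0.5]
width: 0.1
71.76995390907874 -1.7172567387734412
```

View pics/v4.png

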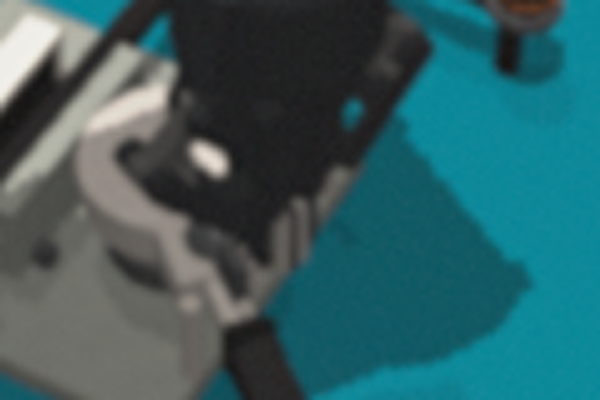

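The handle is now near the clockwise pin at crop (190,310), and the lever is still on the finger side of the centre line. I'll push on in small steps and watch the force.

```bash

for i in 1; do
python3 -m handwheel '[{"slide":[-2.5,0,0],"twist":0.03},{"slide":[0,0,0],"twist":0}]' | grep -E "pos|force"
python3 -m handwheel '[{"slide":[-2.5,0,0],"twist":0.03},{"slide":[0,0,0],"twist":0}]' | grep -E "pos|force"
python3 -m handwheel '[{"slide":[-2.5,0,0],"twist":0.03},{"slide":[0,0,0],"twist":0}]' | grep -E "pos|force"
python3 -m handwheel '[{"slide":[-2.5,0,0],"twist":0.03},{"slide":[0,0,0],"twist":0}]' | grep -E "pos|force"
done
```

```text
eef_pos: [522.8, -52.9, 78.5]
force: [2.6, -0.4, 1.0]
eef_pos: [520.5, -52.5, 78.6]
force: [3.2, -1.1, 0.7]
eef_pos: [516.7, -51.5, 77.7]
force: [0.0, -0.7, 0.4]
eef_pos: [514.9, -51.1, 78.1]
force: [-0.9, 0.9, 0.8]
```

The force rose to 3.4 N and then dropped to zero, so the lever has snapped over. I'll back off, rise and check.

```bash

python3 -m handwheel '[{"slide":[12,0,0],"twist":0},{"slide":[0,-25,0],"twist":0},{"slide":[20,-30,-30],"twist":0.1},{"slide":[20,0,-30],"twist":0.1},{"slide":[0,0,0],"twist":0}]' 45
python3 -c "
from h import *
s,w,p=where();snap('wrist','w5')
c=snap('side','s5');t=snap('top','t5')
f=lambda q:cv2.resize(q['pixels'][210:290,260:380],None,fx=3.5,fy=3.5,interpolation=2)[:280,:400]
a=cv2.resize(load('w5')['pixels'],(400,300))
cv2.imwrite('pics/v5.png',np.hstack([np.pad(f(c),((0,20),(0,0),(0,0))),a]))"
```

```text
time_s: 8.78
eef_pos: [547.5, -126.2, 134.4]
eef_rot: [-1.571, -0.002, -0.474]
force: [-0.9, -0.3, -0.8]
width: 38.2
```

View pics/v5.png

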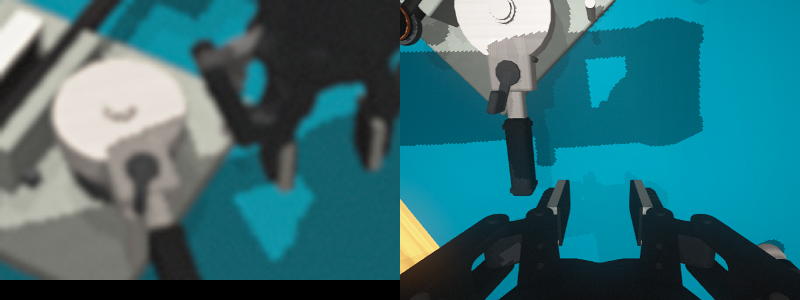

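The wrist view shows the tab left of the handle (its clockwise side), so the lever is at tighten. The head centre is near full-frame (168,16), the pivot at (173,117) and the grip end at (192,309).

```bash
python3 - <<'E'
from h import *
c=load('w5')
m=(c['pixels'].max(2)<50).astype(np.uint8); m[:190]=0;m[320:]=0;m[:,:140]=0;m[:,235:]=0
ct=max(cv2.findContours(m,0,1)[0],key=cv2.contourArea);r=cv2.minAreaRect(ct);print(r)
for n,u,v,z in(('head',168,16,68),('piv',173,117,71),('g',*r[0],70)):
    q=ray(c,u,v,z)[:2];d=q-H;print(n,q,np.hypot(*d),np.arctan2(d[1],d[0]))
for q in(0.66,0.71):
    th=0.284-np.pi/2-q; p=H+125*np.array([np.cos(th),np.sin(th)]);print(q,th);need(*p,58,th+np.pi/2)
E
```

```text
((191.8203582763672, 250.80459594726562), (124.50669860839844, 47.92510986328125), 85.18644714355469)
head [537.44138639  16.85781352] 1.5779728142253981 -0.41913370048290643
piv [514.77128515 -24.42498374] 46.993218617519986 -2.0395110091944453
g [484.27173288 -90.10387323] 119.3918219702196 -2.0189083575853104
0.66 -1.9467963267948964
t 8.925 pos [ 546.  -123.6  132.9] rot [-1.571e+00  1.000e-03 -4.700e-01] slide [-61.1  74.9  -3.2] twist -0.094 F [-0.1  0.1 -0.2]
0.71 -1.9967963267948965
t 8.925 pos [ 546.  -123.6  132.9] rot [-1.571e+00  1.000e-03 -4.700e-01] slide [-67.3  74.9  -3.7] twist -0.044 F [-0.1  0.1 -0.2]
```

```bash

python3 -m handwheel '[{"slide":[-35,0,-2],"twist":-0.008},{"slide":[-35.5,0,-2],"twist":-0.008},{"slide":[0,0,0],"twist":0}]'
python3 -c "
from h import *
need(481.2,-94.8,55,-0.454)"
```

```text
time_s: 9.3
eef_pos: [479.4, -94.0, 132.3]
eef_rot: [-1.571, 0.002, -0.453]
force: [0.4, -0.0, 1.2]
width: 38.4
t 9.3 pos [479.4 -94.  132.3] rot [-1.571  0.002 -0.453] slide [ 1.9 77.3  0.1] twist 0.001 F [ 0.4 -0.   1.2]
```

```bash

python3 -m handwheel '[{"slide":[2,25,0],"twist":0},{"slide":[0,25,0],"twist":0},{"slide":[0,15,0],"twist":0},{"slide":[0,11,0],"twist":0},{"slide":[0,0,0],"twist":0}]'
python3 -m handwheel '[{"slide":[0,0,0],"twist":0},{"slide":[0,0,0],"twist":0},{"slide":[0,0,0],"twist":0}]' 30 20
python3 -c "
from h import *
need(481.2,-94.8,55,-0.454);snap('side','s6');snap('wrist','w6')
f=load('s6')['pixels'][200:290,240:380]
cv2.imwrite('pics/v6.png',np.hstack([cv2.resize(f,(400,257)),cv2.resize(load('w6')['pixels'],(400,257))]))"
```

```text
time_s: 9.93
eef_pos: [483.0, -96.5, 56.8]
eef_rot: [-1.571, 0.001, -0.455]
force: [-0.2, 0.1, -0.8]
width: 38.6
time_s: 10.3
eef_pos: [483.5, -96.8, 58.1]
eef_rot: [-1.571, -0.001, -0.455]
force: [-1.3, 0.8, 1.0]
width: 25.2
t 10.3 pos [483.5 -96.8  58.1] rot [-1.571e+00 -1.000e-03 -4.550e-01] slide [-2.9  3.1  0.8] twist -0.001 F [-1.3  0.8  1. ]
```

View pics/v6.png

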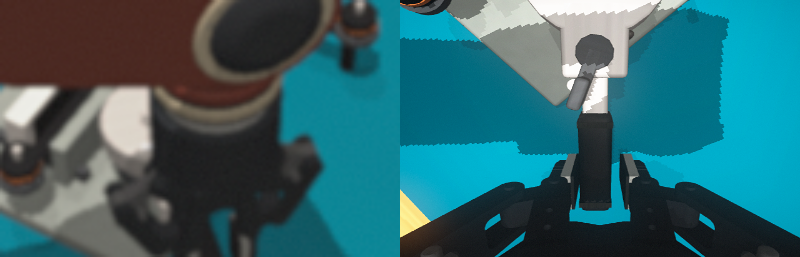

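The fingers straddle the grip (z overlap is fine) and the lever is at tighten. I'll lower 4 mm and make the idle return stroke anticlockwise.

```bash
cat >> h.py <<'E'
def arc():
    s,w,p=where();d=p[:2]-H;a=np.arctan2(d[1],d[0]);print('t',s['time_s'],'r',round(np.hypot(*d),1),'q',round(0.284-np.pi/2-a,3),'yawerr(th+90-yaw)',round(a+np.pi/2-w,3),'z',p[2].round(1),'Ftan(x)',round(s['force'][:2]@[np.cos(w),np.sin(w)],1),'Frad',round(s['force'][:2]@[-np.sin(w),np.cos(w)],1),'Fz',s['force'][2].round(1))
E
python3 -m handwheel '[{"slide":[0,4,0],"twist":0},{"slide":[9.4,0,0.4],"twist":-0.075},{"slide":[18.8,0,1.4],"twist":-0.15},{"slide":[18.8,0,1.4],"twist":-0.15},{"slide":[18.8,0,1.4],"twist":-0.15}]' >/dev/null; python3 -c "from h import *;arc()"
python3 -m handwheel '[{"slide":[18.8,0,1.4],"twist":-0.15},{"slide":[18.8,0,1.4],"twist":-0.15},{"slide":[18.8,0,1.4],"twist":-0.15},{"slide":[18.8,0,1.4],"twist":-0.15},{"slide":[0,0,0],"twist":0}]' >/dev/null; python3 -c "from h import *;arc()"
```

```text
t 11.025 r 127.0 q 0.198 yawerr(th+90-yaw) 0.012 z 52.6 Ftan(x) -1.9 Frad 1.8 Fz 0.5
t 11.65 r 128.6 q -0.401 yawerr(th+90-yaw) 0.016 z 53.2 Ftan(x) 0.2 Frad 0.1 Fz 0.1
```

```bash

python3 -m handwheel '[{"slide":[15.1,0,1.1],"twist":-0.12},{"slide":[12.6,0,0.7],"twist":-0.10},{"slide":[10,0,0.5],"twist":-0.08}]' >/dev/null; python3 -c "from h import *;arc()"
python3 -m handwheel '[{"slide":[4,0,0.1],"twist":-0.03},{"slide":[0,0,0],"twist":0}]' >/dev/null; python3 -c "from h import *;arc()"
python3 -m handwheel '[{"slide":[4,0,0.1],"twist":-0.03},{"slide":[0,0,0],"twist":0}]' >/dev/null; python3 -c "from h import *;arc()"
```

```text
t 12.025 r 128.2 q -0.683 yawerr(th+90-yaw) -0.003 z 53.0 Ftan(x) -1.7 Frad -1.3 Fz -0.6
t 12.275 r 128.1 q -0.719 yawerr(th+90-yaw) 0.005 z 53.4 Ftan(x) 0.7 Frad 0.0 Fz -0.7
t 12.525 r 128.2 q -0.753 yawerr(th+90-yaw) 0.007 z 53.6 Ftan(x) -0.3 Frad 0.4 Fz -0.5
```

```bash

python3 -m handwheel '[{"slide":[3,0,0],"twist":-0.02},{"slide":[0,0,0],"twist":0}]' >/dev/null; python3 -c "from h import *;arc()"
python3 -m handwheel '[{"slide":[3,0,0],"twist":-0.02},{"slide":[0,0,0],"twist":0}]' >/dev/null; python3 -c "from h import *;arc()
t=snap('top','t7')
w=snap('wrist','w7')"
```

```text
t 12.775 r 128.2 q -0.775 yawerr(th+90-yaw) 0.009 z 53.5 Ftan(x) -1.9 Frad 0.1 Fz 0.7
t 13.025 r 127.9 q -0.776 yawerr(th+90-yaw) -0.011 z 53.4 Ftan(x) -11.8 Frad 3.1 Fz 4.2
```

The handle hits its stop at -0.775 of tool angle (11.8 N). Now the driving stroke, clockwise.

```bash

python3 -m handwheel '[{"slide":[-9,0,0.3],"twist":0.07},{"slide":[-19,0,1.4],"twist":0.15},{"slide":[-19,0,1.4],"twist":0.15},{"slide":[-19,0,1.4],"twist":0.15},{"slide":[-19,0,1.4],"twist":0.15}]' >/dev/null; python3 -c "from h import *;arc()"
python3 -m handwheel '[{"slide":[-19,0,1.4],"twist":0.15},{"slide":[-19,0,1.4],"twist":0.15},{"slide":[-19,0,1.4],"twist":0.15},{"slide":[-19,0,1.4],"twist":0.15}]' >/dev/null; python3 -c "from h import *;arc()"
python3 -m handwheel '[{"slide":[-15,0,0.9],"twist":0.12},{"slide":[0,0,0],"twist":0}]' >/dev/null; python3 -c "from h import *;arc()"
```

```text
t 13.75 r 127.6 q -0.147 yawerr(th+90-yaw) 0.036 z 54.1 Ftan(x) 5.3 Frad -0.1 Fz -2.5
t 14.25 r 126.6 q 0.451 yawerr(th+90-yaw) 0.038 z 54.7 Ftan(x) 7.1 Frad -0.8 Fz -3.1
t 14.5 r 125.8 q 0.586 yawerr(th+90-yaw) 0.017 z 54.3 Ftan(x) 0.2 Frad -0.5 Fz 0.2
```

```bash

python3 -m handwheel '[{"slide":[-10,0,0.4],"twist":0.08},{"slide":[-8,0,0.2],"twist":0.06},{"slide":[-3,0,0],"twist":0.02},{"slide":[0,0,0],"twist":0}]' >/dev/null; python3 -c "from h import *;arc()"
python3 -m handwheel '[{"slide":[-3,0,0],"twist":0.02},{"slide":[0,0,0],"twist":0}]' >/dev/null; python3 -c "from h import *;arc()"
python3 -m handwheel '[{"slide":[-3,0,0],"twist":0.02},{"slide":[0,0,0],"twist":0}]' >/dev/null; python3 -c "from h import *;arc();snap('wrist','w8')"
```

```text
t 15.0 r 125.7 q 0.74 yawerr(th+90-yaw) 0.022 z 54.6 Ftan(x) 5.2 Frad -1.6 Fz -0.8
t 15.25 r 125.7 q 0.763 yawerr(th+90-yaw) 0.019 z 54.5 Ftan(x) 4.7 Frad -1.8 Fz -1.3
t 15.5 r 125.5 q 0.768 yawerr(th+90-yaw) 0.034 z 54.8 Ftan(x) 14.3 Frad -1.1 Fz -9.4
```

Stop reached at 0.768. Return stroke and second drive next.

```bash

python3 -m handwheel '[{"slide":[10,0,0.4],"twist":-0.08},{"slide":[19,0,1.4],"twist":-0.15},{"slide":[19,0,1.4],"twist":-0.15},{"slide":[19,0,1.4],"twist":-0.15},{"slide":[19,0,1.4],"twist":-0.15},{"slide":[19,0,1.4],"twist":-0.15},{"slide":[19,0,1.4],"twist":-0.15},{"slide":[19,0,1.4],"twist":-0.15}]' >/dev/null; python3 -c "from h import *;arc()"
python3 -m handwheel '[{"slide":[19,0,1.4],"twist":-0.15},{"slide":[15,0,0.9],"twist":-0.12},{"slide":[8,0,0.2],"twist":-0.06},{"slide":[0,0,0],"twist":0}]' >/dev/null; python3 -c "from h import *;arc()"
```

```text
t 16.55 r 126.3 q -0.335 yawerr(th+90-yaw) 0.003 z 52.8 Ftan(x) -2.1 Frad 1.0 Fz 1.4
t 17.05 r 126.8 q -0.673 yawerr(th+90-yaw) 0.015 z 53.2 Ftan(x) 0.6 Frad 0.6 Fz 0.0
```

```bash

python3 -m handwheel '[{"slide":[8,0,0.2],"twist":-0.06},{"slide":[4,0,0],"twist":-0.03},{"slide":[0,0,0],"twist":0}]' >/dev/null; python3 -c "from h import *;arc()"
python3 -m handwheel '[{"slide":[3,0,0],"twist":-0.02},{"slide":[0,0,0],"twist":0}]' >/dev/null; python3 -c "from h import *;arc()"
python3 -m handwheel '[{"slide":[-9,0,0.3],"twist":0.07},{"slide":[-19,0,1.4],"twist":0.15},{"slide":[-19,0,1.4],"twist":0.15},{"slide":[-19,0,1.4],"twist":0.15},{"slide":[-19,0,1.4],"twist":0.15}]' >/dev/null; python3 -c "from h import *;arc()"
python3 -m handwheel '[{"slide":[-12.6,0,0.6],"twist":0.1},{"slide":[-12.6,0,0.6],"twist":0.1}]' >/dev/null; python3 -c "from h import *;arc()"
python3 -m handwheel '[{"slide":[-12.6,0,0.6],"twist":0.1},{"slide":[-12.6,0,0.6],"twist":0.1}]' >/dev/null; python3 -c "from h import *;arc()"

```

```text
t 17.425 r 127.1 q -0.763 yawerr(th+90-yaw) 0.017 z 53.4 Ftan(x) 0.1 Frad 0.1 Fz -0.9
t 17.675 r 127.1 q -0.776 yawerr(th+90-yaw) 0.01 z 53.4 Ftan(x) -4.6 Frad 0.5 Fz 0.8
t 18.3 r 126.4 q -0.127 yawerr(th+90-yaw) 0.036 z 54.1 Ftan(x) 6.9 Frad -0.3 Fz -4.5
t 18.55 r 126.2 q 0.073 yawerr(th+90-yaw) 0.035 z 54.3 Ftan(x) 6.9 Frad -1.1 Fz -4.7
t 18.8 r 125.9 q 0.272 yawerr(th+90-yaw) 0.035 z 54.5 Ftan(x) 6.7 Frad -0.8 Fz -4.0
```

```bash

python3 -m handwheel '[{"slide":[-10,0,0.4],"twist":0.08},{"slide":[-10,0,0.4],"twist":0.08}]' >/dev/null; python3 -c "from h import *;arc()"
python3 -m handwheel '[{"slide":[-10,0,0.4],"twist":0.08},{"slide":[-10,0,0.4],"twist":0.08}]' >/dev/null; python3 -c "from h import *;arc()"
python3 -m handwheel '[{"slide":[-7,0,0.2],"twist":0.055},{"slide":[-7,0,0.2],"twist":0.055}]' >/dev/null; python3 -c "from h import *;arc()"

```

```text
t 19.05 r 125.6 q 0.431 yawerr(th+90-yaw) 0.036 z 54.6 Ftan(x) 6.4 Frad -1.9 Fz -3.9
t 19.3 r 125.3 q 0.59 yawerr(th+90-yaw) 0.037 z 54.8 Ftan(x) 6.3 Frad -2.9 Fz -4.2
t 19.55 r 125.1 q 0.699 yawerr(th+90-yaw) 0.037 z 54.8 Ftan(x) 10.6 Frad -2.5 Fz -4.2
```

```bash

python3 -m handwheel '[{"slide":[-3.5,0,0],"twist":0.028},{"slide":[0,0,0],"twist":0}]' >/dev/null; python3 -c "from h import *;arc()"
python3 -m handwheel '[{"slide":[-3.5,0,0],"twist":0.028},{"slide":[0,0,0],"twist":0}]' >/dev/null; python3 -c "from h import *;arc()"
python3 -m handwheel '[{"slide":[-3,0,0],"twist":0.02},{"slide":[0,0,0],"twist":0}]' >/dev/null; python3 -c "from h import *;arc()"

```

```text
t 19.8 r 125.1 q 0.721 yawerr(th+90-yaw) 0.041 z 54.9 Ftan(x) 10.7 Frad -2.4 Fz -5.8
t 20.05 r 125.0 q 0.741 yawerr(th+90-yaw) 0.049 z 55.1 Ftan(x) 14.2 Frad -2.5 Fz -8.7
t 20.3 r 124.9 q 0.758 yawerr(th+90-yaw) 0.052 z 55.2 Ftan(x) 17.5 Frad -2.3 Fz -10.7
```

The force is at 17 N, but that is close to the handle's own stop, so it's ambiguous. I'll return and drive again to settle it.

```bash

python3 -m handwheel '[{"slide":[12,0,0],"twist":-0.1},{"slide":[19,0,1.4],"twist":-0.15},{"slide":[19,0,1.4],"twist":-0.15},{"slide":[19,0,1.4],"twist":-0.15},{"slide":[19,0,1.4],"twist":-0.15},{"slide":[19,0,1.4],"twist":-0.15},{"slide":[19,0,1.4],"twist":-0.15},{"slide":[19,0,1.4],"twist":-0.15},{"slide":[19,0,1.4],"twist":-0.15},{"slide":[0,0,0],"twist":0}]' >/dev/null; python3 -c "from h import *;arc()"
python3 -m handwheel '[{"slide":[-9,0,0.3],"twist":0.07},{"slide":[-12.6,0,0.6],"twist":0.1}]' >/dev/null; python3 -c "from h import *;arc()"
python3 -m handwheel '[{"slide":[-10,0,0.4],"twist":0.08}]' >/dev/null; python3 -c "from h import *;arc()"
python3 -m handwheel '[{"slide":[-7,0,0.2],"twist":0.055}]' >/dev/null; python3 -c "from h import *;arc()"
python3 -m handwheel '[{"slide":[-5,0,0.1],"twist":0.04}]' >/dev/null; python3 -c "from h import *;arc()"

```

```text
t 21.55 r 127.1 q -0.512 yawerr(th+90-yaw) 0.023 z 53.7 Ftan(x) -0.1 Frad 0.4 Fz 0.4
t 21.8 r 126.8 q -0.334 yawerr(th+90-yaw) 0.02 z 53.9 Ftan(x) 1.1 Frad 0.1 Fz 0.2
t 21.925 r 126.9 q -0.251 yawerr(th+90-yaw) 0.017 z 53.9 Ftan(x) 0.8 Frad 0.8 Fz 0.2
t 22.05 r 126.8 q -0.196 yawerr(th+90-yaw) 0.016 z 53.9 Ftan(x) 1.4 Frad -0.3 Fz 0.3
t 22.175 r 126.8 q -0.157 yawerr(th+90-yaw) 0.016 z 53.9 Ftan(x) 1.0 Frad -0.6 Fz -0.1
```

```bash

for k in 1; do
python3 -m handwheel '[{"slide":[-5,0,0.1],"twist":0.04}]' >/dev/null; python3 -c "from h import *;arc()"
python3 -m handwheel '[{"slide":[-5,0,0.1],"twist":0.04}]' >/dev/null; python3 -c "from h import *;arc()"
python3 -m handwheel '[{"slide":[-4,0,0.1],"twist":0.03}]' >/dev/null; python3 -c "from h import *;arc()"
python3 -m handwheel '[{"slide":[-4,0,0.1],"twist":0.03}]' >/dev/null; python3 -c "from h import *;arc()"
done
```

```text
t 22.3 r 126.7 q -0.122 yawerr(th+90-yaw) 0.02 z 53.9 Ftan(x) 5.7 Frad -0.7 Fz -1.6
t 22.425 r 126.6 q -0.091 yawerr(th+90-yaw) 0.029 z 54.0 Ftan(x) 9.6 Frad -0.1 Fz -5.1
t 22.55 r 126.6 q -0.068 yawerr(th+90-yaw) 0.036 z 54.0 Ftan(x) 13.8 Frad -1.7 Fz -6.7
t 22.675 r 126.5 q -0.044 yawerr(th+90-yaw) 0.042 z 54.1 Ftan(x) 17.5 Frad -1.0 Fz -11.0
```

```bash

python3 -m handwheel '[{"slide":[0,0,0],"twist":0},{"slide":[0,0,0],"twist":0}]' >/dev/null; python3 -c "from h import *;arc()"
python3 -m handwheel '[{"slide":[-4,0,0.1],"twist":0.03},{"slide":[0,0,0],"twist":0},{"slide":[0,0,0],"twist":0}]' >/dev/null; python3 -c "from h import *;arc();w=snap('wrist','w9')"
python3 -c "
from h import *
cv2.imwrite('pics/v9.png',load('w9')['pixels'])"
```

```text
t 22.925 r 126.5 q -0.042 yawerr(th+90-yaw) 0.039 z 54.0 Ftan(x) 14.4 Frad -1.3 Fz -7.8
t 23.3 r 126.4 q -0.019 yawerr(th+90-yaw) 0.045 z 54.1 Ftan(x) 18.4 Frad -1.1 Fz -10.4
```

View pics/v9.png

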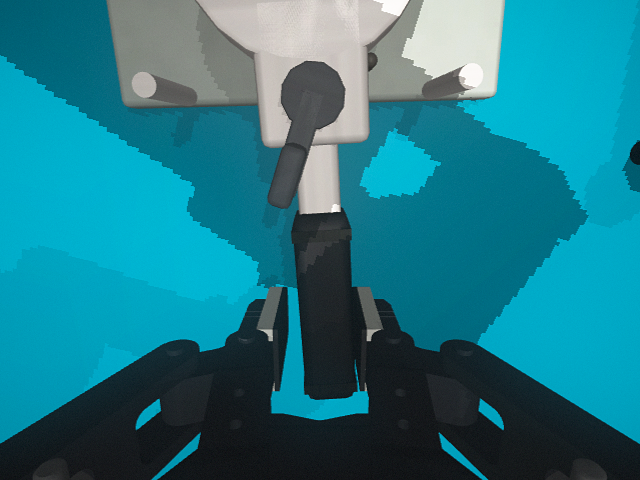

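The wrist view shows the lever at tighten (tab at (288,175), left of the centre line) and the handle about mid-range, nowhere near its stop, yet 18 N isn't moving it. I'll push once more and compare the handle angle from images to confirm.

```bash

python3 -m handwheel '[{"slide":[-4,0,0.1],"twist":0.03},{"slide":[0,0,0],"twist":0},{"slide":[0,0,0],"twist":0},{"slide":[0,0,0],"twist":0}]' >/dev/null; python3 - <<'E'
from h import *
arc();snap('wrist','w10')
for f in('w9','w10'):
    c=load(f);m=cv2.inRange(cv2.cvtColor(c['pixels'],cv2.COLOR_BGR2HSV),(0,0,0),(180,255,60));m[:215]=0;m[280:]=0;m[:,:270]=0;m[:,:][:,370:]=0
    xs=[np.nonzero(m[r])[0].mean() for r in(225,275)];xe=[np.nonzero(m[r])[0].mean() for r in(220,222,224,226,228,230,232)]
    q=ray(c,np.mean(xe),226,70)[:2]-H; p=ray(c,313,95,71)[:2]-H
    print(f,xs,'handle q',0.284-np.pi/2-np.arctan2(q[1],q[0]))
E
```

```text
t 23.85 r 126.3 q 0.005 yawerr(th+90-yaw) 0.051 z 54.1 Ftan(x) 22.0 Frad -1.4 Fz -13.3
w9 [np.float64(317.95454545454544), np.float64(323.5)] handle q -0.030423800365427356
w10 [np.float64(316.1714285714286), np.float64(323.0)] handle q -0.004594824631355188
```

The tool and handle are still creeping about 0.025 rad per 4 mm, which is softer than the stops I felt earlier (about 3 N/mm). The cam is squeezing but may not be at its hard stop, so I'll continue.

```bash

python3 -m handwheel '[{"slide":[-4,0,0.1],"twist":0.03},{"slide":[0,0,0],"twist":0},{"slide":[0,0,0],"twist":0},{"slide":[0,0,0],"twist":0}]' >/dev/null; python3 - <<'E'
from h import *
arc();snap('wrist','w11')
for f in('w9','w10','w11'):
    c=load(f);g=cv2.cvtColor(c['pixels'],cv2.COLOR_BGR2GRAY)
    # neck right/left edges vs teal: pivot disc via Hough
    ci=cv2.HoughCircles(cv2.GaussianBlur(g,(5,5),0)[40:150,250:380],cv2.HOUGH_GRADIENT,1,80,param1=80,param2=15,minRadius=25,maxRadius=40)
    if ci is not None:
        u,v,r=ci[0][0];p=ray(c,u+250,v+40,72)[:2]-H;print(f,u+250,v+40,'pivot q',0.284-np.pi/2-np.arctan2(p[1],p[0]),np.hypot(*p))
E
```

```text
t 24.4 r 126.3 q 0.029 yawerr(th+90-yaw) 0.057 z 54.2 Ftan(x) 25.5 Frad -1.4 Fz -16.3
w9 312.5 93.5 pivot q -0.03492530145076134 46.122868241313796
w10 310.5 94.5 pivot q -0.006781399740603877 46.32473153668733
w11 309.5 94.5 pivot q 0.015131618592516771 46.25588575781526
```

```bash

cat >> h.py <<'E'
def piv(f):
    c=snap('wrist',f);g=cv2.cvtColor(c['pixels'],cv2.COLOR_BGR2GRAY)
    ci=cv2.HoughCircles(cv2.GaussianBlur(g,(5,5),0)[40:150,230:400],cv2.HOUGH_GRADIENT,1,80,param1=80,param2=15,minRadius=25,maxRadius=40)
    if ci is not None:
        u,v,r=ci[0][0];p=ray(c,u+230,v+40,72)[:2]-H;print(f,u+230,v+40,'pivot q',0.284-np.pi/2-np.arctan2(p[1],p[0]))
E
python3 -m handwheel '[{"slide":[6,0,0],"twist":-0.05},{"slide":[0,0,0],"twist":0},{"slide":[0,0,0],"twist":0}]' >/dev/null; python3 -c "from h import *;arc();piv('w12')"
python3 -m handwheel '[{"slide":[6,0,0],"twist":-0.05},{"slide":[0,0,0],"twist":0},{"slide":[0,0,0],"twist":0}]' >/dev/null; python3 -c "from h import *;arc();piv('w13')"
python3 -m handwheel '[{"slide":[4,0,0],"twist":-0.03},{"slide":[0,0,0],"twist":0},{"slide":[0,0,0],"twist":0}]' >/dev/null; python3 -c "from h import *;arc();piv('w14')"

```

```text
t 24.825 r 126.4 q -0.01 yawerr(th+90-yaw) 0.047 z 54.1 Ftan(x) 21.8 Frad -1.0 Fz -12.2
w12 312.5 92.5 pivot q -0.028358371651030057
t 25.25 r 126.6 q -0.046 yawerr(th+90-yaw) 0.033 z 54.0 Ftan(x) 15.7 Frad -0.7 Fz -9.1
w13 314.5 94.5 pivot q -0.054411182064406205
t 25.675 r 126.7 q -0.069 yawerr(th+90-yaw) 0.026 z 54.0 Ftan(x) 12.2 Frad -1.2 Fz -6.4
w14 320.5 93.5 pivot q -0.1065399675132066
```

The response is fully elastic: the same force returns at the same angle, so the cam is at its hard stop. This engagement angle is also exactly two teeth (0.79 rad) from the end of stroke 2. I'll unload, let go, rise and check jaw and lever.

```bash

python3 -m handwheel '[{"slide":[7,0,0],"twist":-0.05},{"slide":[3,0,0],"twist":0},{"slide":[0,0,0],"twist":0}]' >/dev/null; python3 -c "from h import *;arc()"
python3 -m handwheel '[{"slide":[0,0,0],"twist":0},{"slide":[0,0,0],"twist":0},{"slide":[0,0,0],"twist":0},{"slide":[0,-10,0],"twist":0},{"slide":[0,-40,0],"twist":0},{"slide":[0,-40,0],"twist":0},{"slide":[0,-10,40],"twist":0},{"slide":[0,0,40],"twist":0},{"slide":[0,0,0],"twist":0}]' 50
python3 -c "
from h import *
arc();cv2.imwrite('pics/v15.png',snap('wrist','w15')['pixels']);snap('side','s15')"
```

```text
t 26.1 r 126.6 q -0.13 yawerr(th+90-yaw) 0.036 z 53.8 Ftan(x) 3.0 Frad -0.1 Fz 0.3
time_s: 27.22
eef_pos: [556.4, -22.5, 154.4]
eef_rot: [-1.571, -0.001, 0.382]
force: [-0.1, -0.4, 0.4]
width: 42.7
t 27.225 r 44.9 q -0.187 yawerr(th+90-yaw) 0.09 z 154.4 Ftan(x) -0.2 Frad -0.4 Fz 0.4
```

View pics/v15.png

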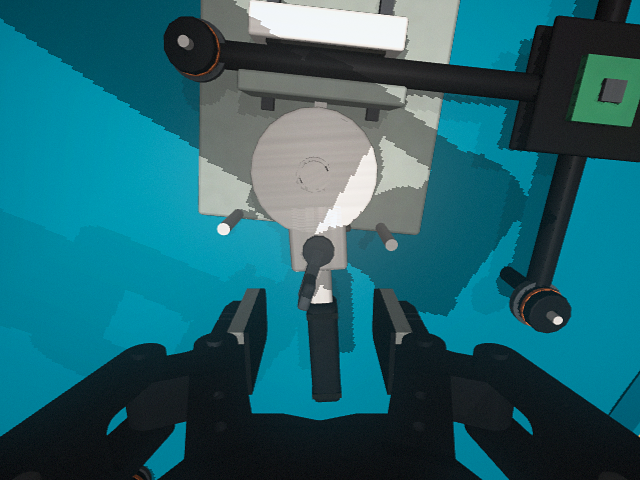

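The picture shows the handle free, the tab at (308,290) on the clockwise side, and the white jaw's near edge around (328,43). I'll measure the jaw position before and after.

```bash
python3 - <<'E'
from h import *
yj=np.array([-np.sin(.284),np.cos(.284)])
for f,cols,r0,r1,hp in(('w1',(230,260,300,330),30,110,(268,218)),('w15',(280,310,340,370),5,80,(314,174))):
    c=load(f);g=cv2.cvtColor(c['pixels'],cv2.COLOR_BGR2GRAY).astype(float)
    h=ray(c,*hp,68)[:2]
    for u in cols:
        v=r0+np.argmin(np.diff(g[r0:r1,u])); p=ray(c,u,v,57)[:2]
        print(f,u,v,(p-h)@yj,(p-H)@yj, g[v-2:v+5,u])
E
```

```text
w1 230 64 80.25363453027107 80.8758983988357 [190. 182. 145.  92.  40.  43.  45.]
w1 260 87 70.01074305035353 70.63300691891817 [127. 125. 133.  51.  40.  45.  43.]
w1 300 71 79.77637475311323 80.39863862167788 [184. 145. 118.  52.  52.  54.  55.]
w1 330 93 69.98992824547092 70.61219211403557 [125. 131. 136.  56.  46.  43.  46.]
w15 280 37 73.72210384570057 73.67409295092416 [243. 237. 182. 101.  44.  35.  36.]
w15 310 40 73.85540209442897 73.80739119965257 [244. 236. 206. 117.  73.  40.  41.]
w15 340 43 73.98924617811863 73.94123528334224 [245. 238. 223. 139.  90.  41.  45.]
w15 370 47 73.60801687014327 73.56000597536688 [240. 232. 162.  88.  35.  39.  44.]
```

```bash
python3 - <<'E'
from h import *
g=lambda im:np.clip((im/255.)**0.5*255,0,255).astype(np.uint8)
f=lambda c,x,y,w,h,s:cv2.resize(g(c['pixels'][y:y+h,x:x+w]),None,fx=s,fy=s,interpolation=2)
a=f(load('w1'),180,10,200,140,2);b=f(load('w15'),230,0,200,140,2)
c=f(load('side0'),230,200,66,95,4)[:300];d=f(load('s15'),230,200,66,95,4)[:300]
bot=np.hstack([c,d]);bot=np.pad(bot,((0,0),(0,800-bot.shape[1]),(0,0)))
cv2.imwrite('pics/v16.png',np.vstack([np.hstack([a,b]),bot]))
E
```

```text
(no output)
```

View pics/v16.png

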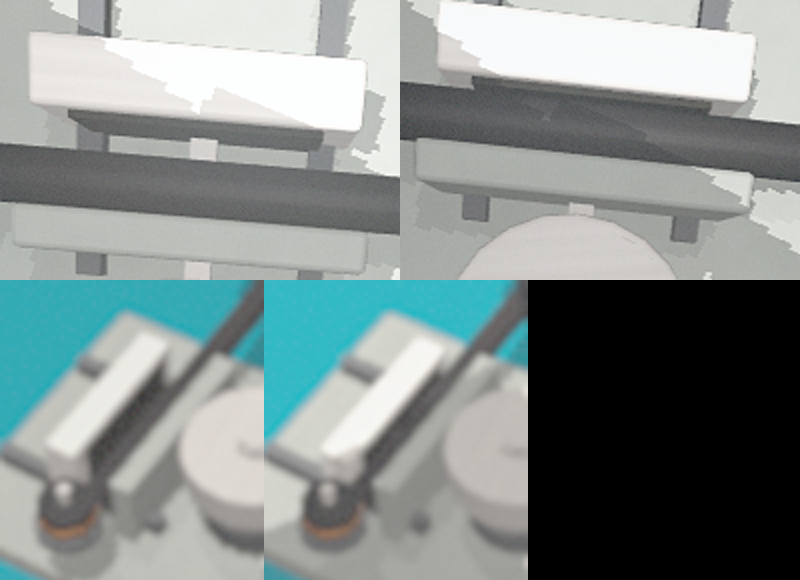

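Before, plate showed between the dark rubber face and the tube. Now the rubber touches the tube along its full length, so the jaw is home. The robot is clear, so I'm handing in.

```bash
python3 -c "
from h import *
arc();robot.job_done()"
```

```text
t 27.325 r 46.8 q -0.184 yawerr(th+90-yaw) 0.088 z 154.2 Ftan(x) -1.0 Frad -1.0 Fz -0.0
the job is handed in; nothing more can be done
```

The lever is at tighten, and the cam lock is tight with the jaw home against the drone's arm. I handed the job in at 27.3 s with the gripper open and clear of everything.

**How it went:** Pushing the lever tab swung the handle to its clockwise stop, and there the lever snapped over. I then straddled the grip and made two full clockwise strokes and a third, shorter one.

**Last checks:**
- **Lever:** the wrist camera shows the tab on the clockwise side of the handle.
- **Cam:** on the third stroke the handle went solid at mid-travel, well away from its own stops. I pushed to about 25 N on the grip and it sprang back along the same force line, so the cam turned no further.
- **Jaw:** it moved about 6.3 mm, and the rubber face now meets the tube with no visible gap.

**Where the checks disagreed or fell short:**
- Under that push the handle yielded about 0.1 rad, softer than its hard stops. I put this down to give in the ratchet, because it sprang back fully.
- The jaw edge measured 73.8 mm from the cam axis rather than 71 mm. I take the difference to be the rubber, since the edge I measured was the white metal one.
- I did not read the cam angle directly.
- I did not look at the loose parts again at the end, but nothing went near them.

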